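# Shut a stencil frame on a registered panel and hold it down by its pin

## Robot

A 6-joint arm with a two-finger parallel gripper is mounted at the origin on the work surface. World frame = base frame: x ahead of the robot, y to its left, z up, the work surface at z = 0. Lengths are in m, angles in rad, forces in N, time in s.
With the tool pointing down it reaches from about 0.375 to 0.9 m from the base axis. Payload 3.1 kg.
Tool frame: the origin (TCP) lies midway between the tips of the shut fingers; the grasp point (between the pads) lies 19 mm behind it; z points along the fingers, y is the line along which they close (so a half turn about z gives the same grasp; the last joint's range is limited). The gripper opens to 87 mm and grips with 3 to 60 N. Pads are 19 mm wide; open, the fingers measure 117 mm over their backs; the gripper's body (75 mm by 190 mm) begins 51 mm behind the grasp point.
Start: joints at [-1.385, 0.527, 1.433, -0, 1.181, -0.178], TCP at [0.222, -0.584, 0.223] pointing down, gripper open.
Joint ranges: [-3.08, 3.08], [-0.75, 2.2], [0.22, 2.44], [-1.43, 4.57], [0, 2.65], [-2.85, 2.85]. Speed limits (rad/s): [2.79, 2.79, 3.14, 3.14, 3.14, 3.14].

## Interface

Orientations are given as a rotation vector (axis times angle).
In Python, from workcell import bot gives the robot as it stands.
- The arm moves only by the tool move_arm, never from a script. Its arguments are lists of equal length, an entry for each row: "claw": the closure, from -1 (fully open) to 1 (shut); "xyz": the shift along the world's x, y, z in m, a list of three; "turn": the turn, a rotation vector about the world's x, y, z in rad, a list of three. In form: {"claw": [claw, ...], "xyz": [[tx, ty, tz], ...], "turn": [[ax, ay, az], ...]}. A call has 1 to 5 rows; each row is the pose to reach, as a shift and turn from the pose commanded when the call began; what a row does not reach only later rows make up. A row lasts 1/12 s, in which the tool goes at most 41.7 mm and 7.16 degrees, less where a joint would pass 70% of its speed; a pose out of reach is approached as far as the arm can. A call with a gripper value outside its range is refused whole. The fingers move at their own pace and stop on an object; the grip force is fixed at half the most. Time passes only in rows, so rows that repeat a pose let the fingers close. It gives the time, the measured TCP pose, the force, the opening and the grip force at its end, in the units of the state.
- bot.sense(): the state, without advancing time (a new reading comes with each control period).
- bot.read_camera(name): name is "side" or "top" or "wrist"; returns a dict with "color" (384x512x3 uint8, red, green, blue), "vfov" (degrees; the focal length in pixels is half the picture's height over the tangent of half this angle, whatever the lens; pixels are square), "cx", "cy" (the principal point, pixels), "R" (3x3) and "t" (3): a world point X has camera coordinates R X + t; the wrist camera has in their place "mount" (4x4, takes a point from camera to tool coordinates, whose origin is the TCP and whose axes are the flange's). Camera axes: x right, y down, z forward; pixel columns grow to the right and rows downward; lengths in m; the calibration is good to about 2 mm. A picture is of the moment at which its call begins: read the wrist's pose just before it. There is no depth.
- bot.close_job(): hands the job in; it is judged then, once.
Trained networks look in a picture, given as the dict that the camera call returned (one of the last four; its "shot" number tells which), for a name from the list of things; names that differ only in an ending like _2 or _b are one class to them, and where a whole thing is asked for, a point or a joint stands for the part that bears it (a point fixed in the world has none). Each returns a list of dicts, best first, with "score" (0 to 1); they miss things now and then, are a little off and sometimes report something else, mostly with a low value. They report only what shows in the picture. A call takes as long as a camera call. They do not tell look-alikes from the thing itself.
- bot.find_in(label, picture): "point" ([x, y, z] in m, in world coordinates, good to about 4 mm: the middle of the surface that is visible of it).
- bot.landmark_of(label, picture): "point" ([x, y, z] in m, in world coordinates, good to about 4 mm: a listed point, or the origin of a listed thing).
The state is a dict: "time": time; "qpos": joint angles; "joint_velocities": joint speeds; "tau": joint torques, N m; "ee_pos": TCP position; "ee_rot": TCP orientation; "contact_force": force on the tool from outside, world axes, zero at the start; "ft_torque": the same for the moment, N m; "grip_width": opening from 0.0 (shut) to 1.0 (fully open); "grip_force": force on a finger pad.
Only numpy, scipy, OpenCV 4.12 (cv2) and the standard library are available. Lean on these libraries where they do the work, as an engineer would, in place of code of your own. Each camera call takes 0.05 s, during which the arm holds its last target. There are 200 camera calls.

## Task

Slide the black panel snugly against the brass stops of the stencil jig, swing the hinged stencil frame down over it, then take the red-knobbed pin from the wooden stand and put it through the yellow tab into the hole below. Press the pin down by its knob until its collar sits on the tab and the sprung frame is fully shut, and finish like that, still holding the knob and pressing, because the frame springs up again when let go. Leave the other pins and the paint things where they are.

Things in the scene. Friction and masses are not known exactly. Their poses are not given: they have to be found in the camera images.
- jig: Stencil jig: plywood board fixed to the table. Origin on its underside, x along the hinge (away from the robot), y to the hinge side, z up; spans x -145..145, y -190..145, z 0..18 mm. On it, clear of the panel's way: steel bush block 50 x 40 at (0, -160), top z 26.5; rubber rests at (+-75, -124); spring plungers at (+-115, -124), top z 32.5.
- registered (a point): Where the origin of a registered panel belongs: jig (0, 0), on the bed (board top, z 18 mm); axes as the jig. Three brass stops 5 mm high: two 24 mm long, centred at x -50 and +50, whose faces at y = 60 meet the panel's +y edge; one 24 mm long, centred at y 0, whose face at x = 80 meets its +x edge.
- hinge (a point): Middle of the frame's hinge axis, fixed on the jig (jig x 0, y 115, z 34.5 mm); the axis runs along the jig's x. Grey hinge blocks behind it reach jig y 147, z 40 mm.
- frame_angle (a joint): Opening angle of the aluminium stencil frame (rad): 0 shut flat over the panel, 1.57 upright, 2.0 leaning back (end). 320 g, 260 mm wide along the hinge. Friction hinges keep it where it is left; 2 to 5 N at the front rail move it. Two spring plungers carry the last 6 mm: let go, it rests about 0.025 rad open; about 10 N down on the tab shuts it.
- frame: Aluminium stencil frame, hinged on the jig. Origin on the hinge axis at its middle; axes those of the jig when shut: y to the hinge side, z out of the outer (upper) face. 260 mm wide along x; rails 22 mm wide, 12 mm thick, outer face at z = 6 mm; free edge of the front rail at y = -250. Clear blue stencil sheet (2 mm) under the rails; a yellow tab at the middle of the free edge.
- front_rail (a point): Middle of the outer (upper when shut) face of the frame's front rail: frame x 0, y -239, z 6 mm; at jig z 40.5 mm when shut. Axes of the frame.
- tab_hole (a point): Mouth of the through hole, 14 mm wide, on the upper face of the yellow tab (56 x 52 x 12 mm, rigid with the frame, at the middle of its free edge): frame x 0, y -275, z 6 mm. Axes of the frame. Shut, it lies at jig x 0, y -160, z 40.5 mm.
- base_hole (a point): Mouth of the 14 mm hole in the steel bush block of the jig (jig x 0, y -160, z 26.5 mm); the hole goes 26.5 mm down to the table. It lies under the tab's hole when the frame is shut.
- panel: Black lacquered panel with a thin gold line, 160 (x) x 120 (y) x 8 mm, 110 g, lying loose on the jig's bed, short of the stops by 10 to 25 mm each way and a little askew. Origin at the centre of its underside, axes about those of the jig. Registered, its origin is at jig x 0, y 0, z 18 mm.
- pin: Pin with a red knob, 60 g, standing in one of the three holes of the wooden stand. Origin on its axis at the underside of the collar; z up to the knob. Steel shank 12 mm thick with a tapered nose, reaching 36 mm below the origin; collar 28 mm across from 0 to 4 mm, neck 14 mm across to 7 mm, cylindrical knob 26 mm across from 7 to 30 mm above the origin.
- stand: Wooden stand 200 (x) x 56 (y) x 38 mm, fixed; origin at the centre of its underside. Three holes, 13 mm wide, on its x axis at -66, 0 and +66 mm, right through; the pins hang in them by their collars at z = 38 mm.
- pin_blue: Pin with a blue knob (same outline, thinner shank), of another jig, in the stand. To be left alone. Origin as for the red pin.
- pin_black: Pin with a black knob (same outline, thinner shank), of another jig, in the stand. To be left alone. Origin as for the red pin.
- pot_magenta: Paint pot, 59 mm across, 62 mm high, magenta lid. Bystander. Origin under its centre.
- pot_yellow: Paint pot, 59 mm across, 62 mm high, yellow lid. Bystander. Origin under its centre.
- pot_green: Paint pot, 59 mm across, 62 mm high, green lid. Bystander. Origin under its centre.
- brush: Broad paint brush, 200 mm long, lying on the table. Bystander. Origin near its middle.
- knife: Palette knife, 200 mm long, lying on the table. Bystander. Origin near its middle.
Mind the look-alikes: they are no part of the job. Several things have the shape of the pin; the one meant has the colours described above.

How it is judged:
By the outcome, as a careful person would: the job done as asked, in the order asked, and still so for the second after the job is handed in, while the arm keeps its last pose, push and grip.
It also fails if it takes over 72 s, if anything falls off the work surface, if the arm or the gripper's body presses on something with over 40 N, if the wrist force passes 120 N, or if a joint passes its speed limit or range.

## Working session

There is one attempt and no reset: what is moved stays moved. The work goes in short steps, Python scripts to look and compute and a tool call to move; the robot and the scene stay as the last step left them, time stands still between calls to the robot, and variables do not carry over. Pictures are saved under pics/ and viewed, at most 10 in all, crops included, and the job is handed in when it is done.

Besides the shell and the picture viewer there is one more tool, called after ">>>" as name(argument=value, ...) on one line, values as JSON. move_arm: Moves the arm, as the interface text tells. Its arguments: {"type":"object","properties":{"claw":{"type":"array"},"xyz":{"type":"array"},"turn":{"type":"array"}},"required":["claw","xyz","turn"]}

```bash
ls; mkdir -p pics
cat > h.py <<'E'
import numpy as np, cv2
from workcell import bot
def save(p,n): cv2.imwrite('pics/'+n+'.png',cv2.cvtColor(p['color'],cv2.COLOR_RGB2BGR))
def proj(p,X):
    f=p['color'].shape[0]/2/np.tan(np.radians(p['vfov'])/2)
    c=np.atleast_2d(X)@np.array(p['R']).T+np.array(p['t']); return c[:,:2]/c[:,2:]*f+[p['cx'],p['cy']]
def ray(p,uv,z):
    f=p['color'].shape[0]/2/np.tan(np.radians(p['vfov'])/2)
    R=np.array(p['R']);t=np.array(p['t']);d=R.T@np.array([(uv[0]-p['cx'])/f,(uv[1]-p['cy'])/f,1]);o=-R.T@t
    return o+d*(z-o[2])/d[2]
E
python3 - <<'E'
from h import *
np.set_printoptions(precision=4,suppress=True)
s=bot.sense();print(s['time'],s['ee_pos'],s['ee_rot'])
P={}
for c in('top','side'):
    P[c]=bot.read_camera(c);save(P[c],c+'0');print(c,P[c]['shot'],-np.array(P[c]['R']).T@P[c]['t'])
    for l in('jig','registered','hinge','front_rail','tab_hole','base_hole','panel','pin','stand'):
        print(l,[(np.round(d['point'],4),round(d['score'],2)) for d in bot.landmark_of(l,P[c])[:3]])
cv2.imwrite('pics/both.png',np.hstack([cv2.imread('pics/top0.png'),cv2.imread('pics/side0.png')]))
E
```

```text
pics
0.0 [ 0.2223 -0.5834  0.2216] [-3.0877 -0.5679  0.    ]
top 1 [ 0.4499 -0.0241  1.3686]
jig []
registered [(array([0.5728, 0.0072, 0.0175]), 0.75)]
hinge [(array([0.5801, 0.1231, 0.0332]), 0.67)]
front_rail [(array([0.5798, 0.1476, 0.2735]), 0.63), (array([0.6625, 0.3712, 0.0044]), 0.51)]
tab_hole [(array([0.586 , 0.1507, 0.3065]), 0.87)]
base_hole [(array([ 0.5678, -0.1481,  0.0244]), 0.55)]
panel [(array([ 0.5609, -0.0076,  0.0181]), 0.98)]
pin [(array([ 0.4726, -0.3079,  0.0382]), 0.67), (array([ 0.472 , -0.3863,  0.0368]), 0.54), (array([ 0.5426, -0.3851,  0.0416]), 0.38)]
stand [(array([ 0.4717, -0.306 , -0.0006]), 0.66)]
side 2 [ 0.4189 -0.757   0.8   ]
jig []
registered [(array([0.5734, 0.0138, 0.0138]), 0.61)]
hinge [(array([0.5796, 0.1269, 0.0371]), 0.72), (array([ 0.4782, -0.3014,  0.0385]), 0.45)]
front_rail [(array([0.5826, 0.144 , 0.2757]), 0.7)]
tab_hole [(array([0.5798, 0.1491, 0.309 ]), 0.71)]
base_hole [(array([ 0.5679, -0.147 ,  0.0229]), 0.61)]
panel [(array([ 0.5553, -0.0089,  0.0162]), 0.95)]
pin [(array([ 0.5393, -0.3864,  0.0332]), 0.68), (array([ 0.4685, -0.3932,  0.0402]), 0.62), (array([ 0.4783, -0.302 ,  0.0385]), 0.58)]
stand [(array([ 0.4782, -0.3061, -0.0022]), 0.94), (array([ 0.4006,  0.4272, -0.0037]), 0.62)]
```

View pics/top0.png

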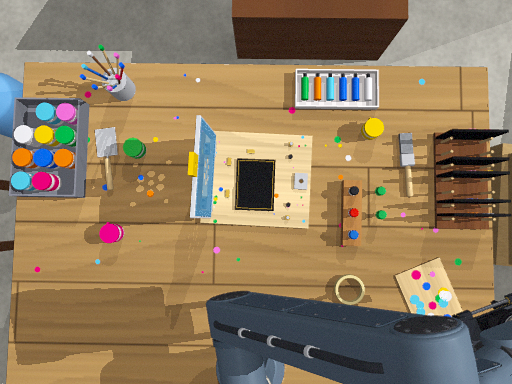

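View pics/side0.png

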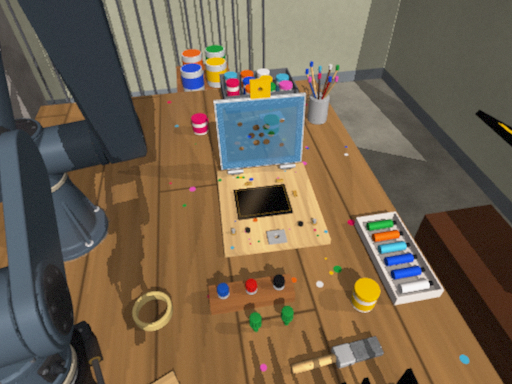

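The side view shows the frame standing upright behind the jig, with the panel at about (262,202), the bush block at (276,237) and the red pin in the middle of the stand at (251,286). The network points agree with this. In the top view, red is at (353,213). I'll move the wrist camera over the jig.

>>> move_arm(claw=[-1,-1,-1,-1,-1], xyz=[[0.02,0.03,0.02],[0.04,0.06,0.04],[0.06,0.09,0.06],[0.08,0.12,0.08],[0.1,0.15,0.1]], turn=[[0,0,0.1],[0,0,0.2],[0,0,0.3],[0,0,0.4],[0,0,0.5]])

```text
time: 1.42
ee_pos: [0.323, -0.4326, 0.3234]
ee_rot: [-2.85, -1.321, -0.0]
contact_force: [-0.2, -0.4, -0.1]
grip_width: 0.996
grip_force: 0.0
```

>>> move_arm(claw=[-1,-1,-1,-1,-1], xyz=[[0.02,0.035,0],[0.04,0.07,0],[0.06,0.105,0],[0.08,0.14,0],[0.1,0.175,0]], turn=[[0,0,0.1],[0,0,0.2],[0,0,0.3],[0,0,0.4],[0,0,0.5]])

```text
time: 1.83
ee_pos: [0.423, -0.2573, 0.3229]
ee_rot: [2.434, 1.985, 0.0]
contact_force: [0.7, -0.6, 0.4]
grip_width: 0.999
grip_force: 0.0
```

>>> move_arm(claw=[-1,-1,-1,-1,-1], xyz=[[0.025,0.035,0],[0.05,0.07,0],[0.075,0.105,0],[0.1,0.14,0],[0.12,0.16,0]], turn=[[0,0,0.1],[0,0,0.16],[0,0,0.16],[0,0,0.16],[0,0,0.16]])

```text
time: 2.25
ee_pos: [0.5431, -0.0958, 0.3228]
ee_rot: [-2.271, -2.17, -0.001]
contact_force: [1.1, 0.1, 0.0]
grip_width: 1.001
grip_force: 0.0
```

```bash
cat >> h.py <<'E'
from scipy.spatial.transform import Rotation as Ro
def wrist():
    s=bot.sense(); p=bot.read_camera('wrist'); m=np.array(p['mount'])
    T=np.eye(4);T[:3,:3]=Ro.from_rotvec(s['ee_rot']).as_matrix();T[:3,3]=s['ee_pos']
    C=np.linalg.inv(T@m);p['R']=C[:3,:3];p['t']=C[:3,3]
    return s,p
E
python3 - <<'E'
from h import *
np.set_printoptions(precision=4,suppress=True)
s,p=wrist();print(s['time'],s['ee_pos'],s['ee_rot'],s['qpos'],p['mount'],p['vfov']);save(p,'w1')
for l in('registered','hinge','base_hole','panel','front_rail','tab_hole'):
    print(l,[(np.round(d['point'],4),round(d['score'],2)) for d in bot.landmark_of(l,p)[:3]])
E
```

```text
2.25 [ 0.5431 -0.0958  0.3228] [-2.2709 -2.1702 -0.0012] [-0.3778  0.3229  1.4867  0.0009  1.3321 -0.3327] [[-0.0006 -0.9659 -0.2589  0.0713]
 [ 1.     -0.0005 -0.0004  0.0007]
 [ 0.0003 -0.2589  0.9659 -0.1608]
 [ 0.      0.      0.      1.    ]] 71.75181147332951
registered []
hinge [(array([0.5833, 0.1238, 0.0353]), 0.84)]
base_hole [(array([ 0.5693, -0.151 ,  0.0288]), 0.79), (array([ 0.4751, -0.3075,  0.0002]), 0.46)]
panel [(array([ 0.558 , -0.0079,  0.016 ]), 0.77)]
front_rail [(array([ 0.5757, -0.1471,  0.0253]), 0.63)]
tab_hole []
```

View pics/w1.png

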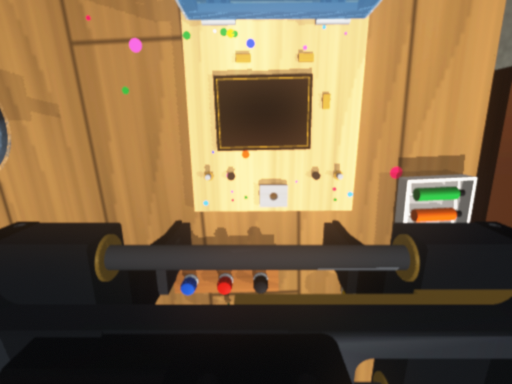

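The wrist view shows the jig square on. The panel is at about (215..311, 75..150), the brass stops at (243,57), (306,57) and (326,101), the bush hole at (273,196), and the red pin in the middle of the stand. I'll fit these points metrically.

Run:
```python
from h import *
np.set_printoptions(precision=4,suppress=True)
s,p=wrist();im=p['color'].astype(int)
hsv=cv2.cvtColor(p['color'],cv2.COLOR_RGB2HSV)
# panel
d=(im.sum(2)<230).astype(np.uint8);d[:60]=0;d[165:]=0;d[:,:200]=0;d[:,330:]=0
c=max(cv2.findContours(d,0,2)[0],key=cv2.contourArea)
W=np.array([ray(p,q,.026)[:2] for q in c[:,0]],np.float32)*1000
r=cv2.minAreaRect(W);print('panel',r)
# board edges: fit with rays on board-coloured mask
b=((im[...,0]>200)&(im[...,1]>180)&(im[...,2]>120)).astype(np.uint8);b[:22]=0;b[216:]=0;b[:,:180]=0;b[:,372:]=0
pts=[]
for side in(0,1):
    q=[]
    for v in range(60,205,4):
        u=np.nonzero(b[v])[0]; uu=u.min()-.5 if side==0 else u.max()+.5
        q.append(ray(p,(uu,v),.018)[:2])
    q=np.array(q);k=np.polyfit(q[:,1],q[:,0],1)
    for _ in range(3):
        e=abs(np.polyval(k,q[:,1])-q[:,0]);g=e<.002;k=np.polyfit(q[g,1],q[g,0],1)
    print('side',side,k,g.sum())
q=[]
for u in range(205,345,4):
    v=np.nonzero(b[:,u])[0].max()+.5;q.append(ray(p,(u,v),.018)[:2])
q=np.array(q);k=np.polyfit(q[:,0],q[:,1],1)
for _ in range(3):
    e=abs(np.polyval(k,q[:,0])-q[:,1]);g=e<.002;k=np.polyfit(q[g,0],q[g,1],1)
print('front',k,g.sum())
# hole
for nm,uv,z in(('bh',(273,196),.0265),('stopL',(243,62),.023),('stopR',(306,62),.023),('stopX',(322,101),.023)):print(nm,ray(p,uv,z))
# bush block and stops by colour
g=((hsv[...,1]<40)&(im.sum(2)>400)).astype(np.uint8);g[:175]=0;g[210:]=0;g[:,:250]=0;g[:,295:]=0
c=max(cv2.findContours(g,0,2)[0],key=cv2.contourArea);print('block',cv2.minAreaRect(np.array([ray(p,x,.0265)[:2] for x in c[:,0]],np.float32)*1000))
y=((hsv[...,1]>120)&(hsv[...,0]>15)&(hsv[...,0]<32)).astype(np.uint8);y[:45]=0;y[115:]=0;y[:,:230]=0;y[:,340:]=0
for c in cv2.findContours(y,0,2)[0]:
    if cv2.contourArea(c)>30:print('brass',cv2.boundingRect(c),cv2.minAreaRect(np.array([ray(p,x,.023)[:2] for x in c[:,0]],np.float32)*1000))
for z,nm in((.0,'stand'),):
    for c,lo in(('red',(0,8)),):
        m=((hsv[...,1]>170)&(im[...,0]>130)&((hsv[...,0]<6)|(hsv[...,0]>174))).astype(np.uint8);m[:265]=0;m[:,:190]=0;m[:,260:]=0
        u=np.argwhere(m).mean(0)[::-1];print('redknob',u,ray(p,u,.062))
```

```text
panel ((558.4537963867188, -6.725059509277344), (104.12275695800781, 144.44635009765625), 88.52598571777344)
side 0 [0.04   0.4318] 37
side 1 [0.0388 0.722 ] 37
front [-0.0403 -0.1555] 35
bh [ 0.5685 -0.1528  0.0265]
stopL [0.5286 0.0678 0.023 ]
stopR [0.628  0.0629 0.023 ]
stopX [0.6541 0.0033 0.023 ]
block ((571.0589599609375, -147.75799560546875), (38.99284744262695, 48.87957000732422), 89.73865509033203)
brass (322, 88, 10, 18) ((660.90234375, 9.748184204101562), (26.13190460205078, 14.366460800170898), 86.2431411743164)
brass (230, 66, 84, 49) ((584.5205688476562, 43.649497985839844), (64.41029357910156, 149.2608184814453), 63.259334564208984)
brass (236, 50, 15, 9) ((529.2579345703125, 79.21585083007812), (11.372529983520508, 22.09150505065918), 87.16925811767578)
brass (298, 48, 17, 11) ((628.1572265625, 75.737548828125), (14.187745094299316, 25.521520614624023), 87.17059326171875)
redknob [225.1447 285.2829] [ 0.4748 -0.3059  0.062 ]
```

>>> move_arm(claw=[-1,-1,-1,-1,-1], xyz=[[0.006,0.004,-0.04],[0.012,0.008,-0.08],[0.012,0.008,-0.12],[0.012,0.008,-0.16],[0.012,0.008,-0.2]], turn=[[0,0,0.005],[0,0,0.005],[0,0,0.005],[0,0,0.005],[0,0,0.005]])

```text
time: 3.07
ee_pos: [0.5541, -0.0924, 0.1215]
ee_rot: [2.269, 2.171, 0.001]
contact_force: [-1.1, -0.4, -0.7]
grip_width: 0.999
grip_force: 0.0
```

>>> move_arm(claw=[-1,-1,-1,-1,-1], xyz=[[0,0,-0.035],[0,0,-0.065],[0,0,-0.085],[0,0,-0.097],[0,0,-0.101]], turn=[[0,0,0],[0,0,0],[0,0,0],[0,0,0],[0,0,0]])

```text
time: 3.48
ee_pos: [0.5531, -0.0918, 0.0198]
ee_rot: [-2.267, -2.17, 0.002]
contact_force: [-0.5, 0.3, 0.4]
grip_width: 1.002
grip_force: 0.0
```

>>> move_arm(claw=[-1,-1,-1,-1,-1], xyz=[[0,0.004,0],[0,0.008,0],[0.0005,0.012,0],[0.0006,0.015,0],[0.0007,0.018,0]], turn=[[0,0,0],[0,0,0],[0,0,0],[0,0,0],[0,0,0]])

```text
time: 3.9
ee_pos: [0.5562, -0.073, 0.0229]
ee_rot: [2.265, 2.173, 0.002]
contact_force: [0.4, -1.5, 1.6]
grip_width: 1.0
grip_force: 0.7
```

>>> move_arm(claw=[-1,-1,-1,-1,-1], xyz=[[0,0.003,0],[0,0.005,0],[0.0003,0.007,0],[0.0004,0.009,0],[0.0005,0.011,0]], turn=[[0,0,0],[0,0,0],[0,0,0],[0,0,0],[0,0,0]])

```text
time: 4.32
ee_pos: [0.5557, -0.062, 0.0216]
ee_rot: [2.267, 2.174, 0.0]
contact_force: [-0.7, -1.8, 1.2]
grip_width: 1.003
grip_force: 0.7
```

>>> move_arm(claw=[-1,-1,-1,-1], xyz=[[0,0.0015,0],[0,0.003,0],[0,0.004,0],[0,0.004,0]], turn=[[0,0,0],[0,0,0],[0,0,0],[0,0,0]])

```text
time: 4.65
ee_pos: [0.5561, -0.0594, 0.0215]
ee_rot: [2.264, 2.175, -0.002]
contact_force: [-1.1, -6.2, -0.1]
grip_width: 0.996
grip_force: 3.0
```

>>> move_arm(claw=[-1,-1,-1], xyz=[[0,0.001,0],[0,0.0015,0],[0,0.0015,0]], turn=[[0,0,0],[0,0,0],[0,0,0]])

```text
time: 4.9
ee_pos: [0.5561, -0.0592, 0.0216]
ee_rot: [2.263, 2.175, -0.003]
contact_force: [-1.2, -10.3, -0.1]
grip_width: 1.0
grip_force: 5.2
```

>>> move_arm(claw=[-1,-1,-1,-1,-1], xyz=[[0,-0.008,0],[0,-0.012,0.01],[0,-0.012,0.04],[-0.01,-0.012,0.06],[-0.03,-0.012,0.06]], turn=[[0,0,0],[0,0,0],[0,0,-0.1],[0,0,-0.22],[0,0,-0.34]])

```text
time: 5.32
ee_pos: [0.5306, -0.0698, 0.0857]
ee_rot: [2.601, 1.746, 0.012]
contact_force: [0.4, -1.0, -0.5]
grip_width: 1.0
grip_force: 0.0
```

>>> move_arm(claw=[-1,-1,-1,-1,-1], xyz=[[-0.02,0.01,0],[-0.04,0.02,0],[-0.065,0.03,0],[-0.065,0.04,0],[-0.065,0.05,0]], turn=[[0,0,-0.12],[0,0,-0.24],[0,0,-0.36],[0,0,-0.48],[0,0,-0.6]])

```text
time: 5.73
ee_pos: [0.4581, -0.0174, 0.082]
ee_rot: [-3.008, -0.9, 0.003]
contact_force: [0.8, 0.7, -0.1]
grip_width: 1.0
grip_force: 0.0
```

>>> move_arm(claw=[-1,-1,-1,-1,-1], xyz=[[0,0.015,0],[0,0.0265,0],[0,0.0265,0],[0,0.0265,0],[0,0.0265,0]], turn=[[0,0,-0.12],[0,0,-0.24],[0,0,-0.36],[0,0,-0.48],[0,0,-0.6]])

```text
time: 6.15
ee_pos: [0.4603, 0.0087, 0.0821]
ee_rot: [-3.141, 0.027, 0.0]
contact_force: [1.5, -1.1, -0.5]
grip_width: 1.001
grip_force: 0.0
```

>>> move_arm(claw=[-1,-1,-1,-1], xyz=[[0,0,0],[0,0,0],[0,0,0],[0,0,0]], turn=[[0,0,-0.03],[0,0,-0.03],[0,0,-0.03],[0,0,-0.03]])

```text
time: 6.48
ee_pos: [0.4605, 0.0081, 0.0818]
ee_rot: [-3.141, 0.064, 0.0]
contact_force: [0.3, -0.3, -0.2]
grip_width: 1.0
grip_force: 0.0
```

Run:
```python
from h import *
np.set_printoptions(precision=4,suppress=True)
s,p=wrist();save(p,'w2');print(s['qpos'])
q=bot.read_camera('top');
for P in(p,q): print([(np.round(d['point'],4),round(d['score'],2)) for d in bot.landmark_of('panel',P)[:3]])
a=cv2.imread('pics/w2.png');b=cv2.resize(cv2.cvtColor(q['color'][100:250,170:330],cv2.COLOR_RGB2BGR),(410,384),interpolation=2)
cv2.imwrite('pics/c2.png',cv2.resize(np.hstack([a,b]),(800,333)))
```

```text
[-0.226   0.5601  1.9617  0.0004  0.6198  1.3849]
[(array([0.5566, 0.0133, 0.0178]), 0.95)]
[(array([0.5604, 0.0078, 0.0175]), 0.57)]
```

View pics/c2.png

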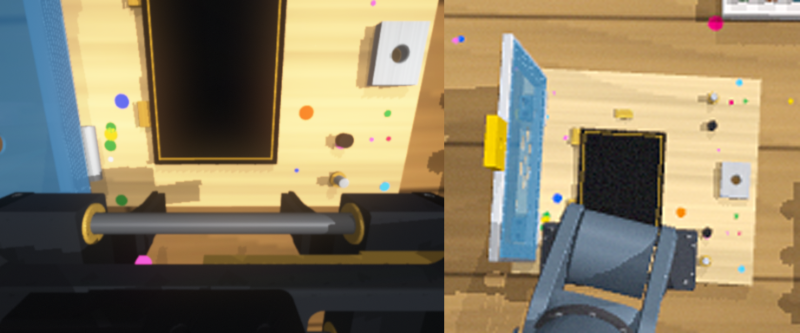

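The panel now touches both y-stops (left image, about (143,115)) and is still short in x. I'll descend at its -x edge and push +x.

>>> move_arm(claw=[-1,-1,-1,-1,-1], xyz=[[0,0,-0.03],[0,0,-0.055],[0,0,-0.06],[0,0,-0.06],[0.003,0,-0.06]], turn=[[0,0,0],[0,0,0],[0,0,0],[0,0,0],[0,0,0]])

```text
time: 7.1
ee_pos: [0.4628, 0.0081, 0.0216]
ee_rot: [-3.14, 0.065, 0.003]
contact_force: [-0.6, -0.9, 0.4]
grip_width: 0.998
grip_force: 0.0
```

>>> move_arm(claw=[-1,-1,-1,-1,-1], xyz=[[0.004,0,0],[0.008,0,0],[0.011,-0.0005,0],[0.014,-0.0005,0],[0.017,-0.0007,0]], turn=[[0,0,0],[0,0,0],[0,0,0],[0,0,0],[0,0,0]])

```text
time: 7.52
ee_pos: [0.4807, 0.0073, 0.0221]
ee_rot: [-3.141, 0.064, 0.0]
contact_force: [-1.8, -0.1, 1.4]
grip_width: 1.0
grip_force: 0.7
```

>>> move_arm(claw=[-1,-1,-1,-1], xyz=[[0.002,0,0],[0.004,0,0],[0.006,0,0],[0.006,0,0]], turn=[[0,0,0],[0,0,0],[0,0,0],[0,0,0]])

```text
time: 7.85
ee_pos: [0.4852, 0.0074, 0.0214]
ee_rot: [-3.141, 0.064, 0.005]
contact_force: [-4.2, -1.2, 3.6]
grip_width: 0.999
grip_force: 2.0
```

>>> move_arm(claw=[-1,-1,-1,-1], xyz=[[0.001,0,0],[0.002,0,0],[0.003,0,0],[0.003,0,0]], turn=[[0,0,0],[0,0,0],[0,0,0],[0,0,0]])

```text
time: 8.18
ee_pos: [0.4853, 0.0077, 0.0212]
ee_rot: [-3.14, 0.064, 0.014]
contact_force: [-8.4, -2.7, 6.5]
grip_width: 1.001
grip_force: 4.0
```

Run:
```python
from h import *
s,p=wrist();q=bot.read_camera('top');print(s['contact_force'],s['ee_pos'])
save(p,'w3');a=cv2.imread('pics/w3.png');b=cv2.resize(cv2.cvtColor(q['color'][100:250,170:330],cv2.COLOR_RGB2BGR),(410,384),interpolation=2)
cv2.imwrite('pics/c3.png',cv2.resize(np.hstack([a,b]),(800,333)))
```

```text
[-8.37875522 -2.68272491  6.47519488] [0.48532225 0.00766527 0.02122223]
```

View pics/c3.png

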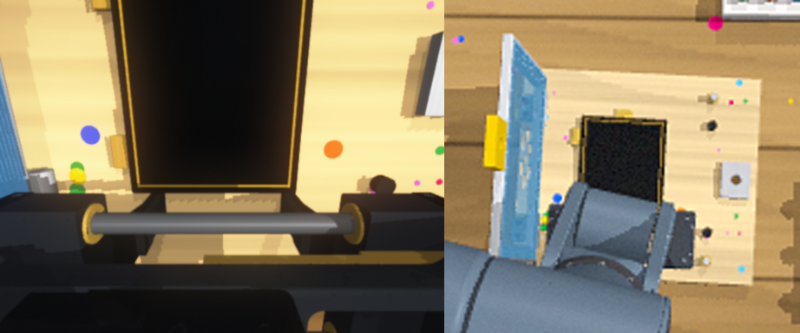

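>>> move_arm(claw=[-1,-1,-1,-1,-1], xyz=[[-0.008,0,0],[-0.012,0,0.01],[-0.012,0,0.04],[-0.012,0,0.06],[-0.012,-0.02,0.06]], turn=[[0,0,0],[0,0,0],[0,0,0.1],[0,0,0.22],[0,0,0.34]])

```text
time: 8.7
ee_pos: [0.4805, -0.0115, 0.0854]
ee_rot: [3.102, 0.481, 0.014]
contact_force: [0.9, 0.2, 0.0]
grip_width: 1.002
grip_force: 0.0
```

>>> move_arm(claw=[-1,-1,-1,-1,-1], xyz=[[0.01,-0.015,0],[0.03,-0.03,0],[0.05,-0.045,0],[0.07,-0.06,0],[0.09,-0.065,0]], turn=[[0,0,0.12],[0,0,0.24],[0,0,0.36],[0,0,0.48],[0,0,0.6]])

```text
time: 9.12
ee_pos: [0.5704, -0.0803, 0.0828]
ee_rot: [2.823, 1.369, 0.006]
contact_force: [0.6, -0.2, 0.4]
grip_width: 0.998
grip_force: 0.0
```

>>> move_arm(claw=[-1,-1,-1,-1,-1], xyz=[[0.0065,0,0],[0.0065,0,0],[0.0065,0,0],[0.0065,0,-0.01],[0.0065,0,-0.03]], turn=[[0,0,0.12],[0,0,0.24],[0,0,0.36],[0,0,0.48],[0,0,0.6]])

```text
time: 9.53
ee_pos: [0.5777, -0.0787, 0.0543]
ee_rot: [2.288, 2.141, 0.008]
contact_force: [0.1, -0.2, -0.2]
grip_width: 1.001
grip_force: 0.0
```

>>> move_arm(claw=[-1,-1,-1,-1,-1], xyz=[[0,0,-0.02],[0,0,-0.03],[0,0,-0.03],[0,0.004,-0.03],[0,0.008,-0.03]], turn=[[0,0,0.03],[0,0,0.03],[0,0,0.03],[0,0,0.03],[0,0,0.03]])

```text
time: 9.95
ee_pos: [0.5752, -0.0699, 0.0225]
ee_rot: [2.267, 2.172, 0.002]
contact_force: [-0.3, -0.5, 0.0]
grip_width: 1.0
grip_force: 0.0
```

>>> move_arm(claw=[-1,-1,-1,-1,-1], xyz=[[0,0.003,0],[0,0.006,0],[0,0.008,0],[0,0.01,0],[0,0.01,0]], turn=[[0,0,0],[0,0,0],[0,0,0],[0,0,0],[0,0,0]])

```text
time: 10.37
ee_pos: [0.5746, -0.0602, 0.0222]
ee_rot: [2.265, 2.174, -0.0]
contact_force: [-0.8, -3.0, 1.7]
grip_width: 0.997
grip_force: 1.4
```

>>> move_arm(claw=[-1,-1,-1,-1], xyz=[[0,0.001,0],[0,0.002,0],[0,0.003,0],[0,0.003,0]], turn=[[0,0,0],[0,0,0],[0,0,0],[0,0,0]])

```text
time: 10.7
ee_pos: [0.5747, -0.0599, 0.0222]
ee_rot: [2.262, 2.174, -0.004]
contact_force: [-1.7, -11.5, 3.2]
grip_width: 1.0
grip_force: 5.5
```

>>> move_arm(claw=[-1,-1,-1,-1,-1], xyz=[[0,-0.008,0],[0,-0.012,0.02],[0,-0.012,0.06],[0,-0.012,0.1],[0,-0.012,0.1]], turn=[[0,0,0],[0,0,0],[0,0,0],[0,0,0],[0,0,0]])

```text
time: 11.12
ee_pos: [0.5789, -0.0699, 0.1283]
ee_rot: [2.26, 2.166, 0.012]
contact_force: [2.2, 0.1, 0.8]
grip_width: 1.0
grip_force: 0.0
```

Run:
```python
from h import *
np.set_printoptions(precision=4,suppress=True)
s,p=wrist();save(p,'w4');print(s['ee_pos'],s['contact_force'])
print([(np.round(d['point'],4),round(d['score'],2)) for d in bot.landmark_of('panel',p)[:3]])
c,si=np.cos(.04),np.sin(.04)
J=lambda x,y,z:np.array([.5772+c*x+si*y,.0115-si*x+c*y,z])
pts=[J(x,y,.026) for x,y in((-.08,-.06),(.08,-.06),(.08,.06),(-.08,.06))]
print(proj(p,pts))
a=cv2.imread('pics/w4.png');cv2.imwrite('pics/c4.png',cv2.resize(a[:250],(800,390)))
q=bot.read_camera('side')
for l in('front_rail','tab_hole'):print(l,[(np.round(d['point'],4),round(d['score'],2)) for d in bot.landmark_of(l,q)[:3]])
```

```text
[ 0.5789 -0.0699  0.1283] [2.1976 0.1017 0.823 ]
[(array([0.5768, 0.0126, 0.0157]), 0.94)]
[[169.8662 176.5703]
 [329.0629 175.642 ]
 [338.1885  42.9133]
 [157.8063  42.914 ]]
front_rail [(array([0.5808, 0.1427, 0.2727]), 0.74)]
tab_hole []
```

View pics/c4.png

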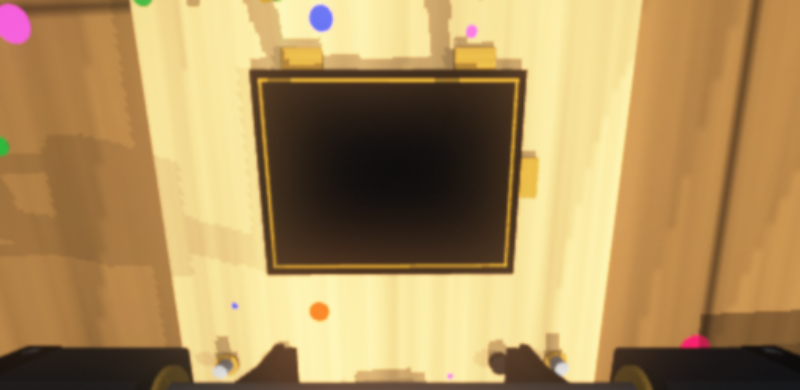

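The panel is snug on all three stops: (300,62), (475,60) and (527,178). Next I go over and behind the frame.

Run:
```python
import numpy as np
for d in [92.5]+list(range(90,-1,-6))+[3,1.4]:
    t=np.radians(d);Y=.1264-.25*np.cos(t)+.006*np.sin(t)+.0095;Z=.0345+.25*np.sin(t)+.006*np.cos(t)
    print(d,round(.5818+(Y-.1264)*.04,4),round(Y,4),round(Z,4))
```

```text
92.5 0.5829 0.1528 0.284
90 0.5824 0.1419 0.2845
84 0.5814 0.1157 0.2838
78 0.5803 0.0898 0.2803
72 0.5793 0.0644 0.2741
66 0.5783 0.0397 0.2653
60 0.5774 0.0161 0.254
54 0.5765 -0.0062 0.2403
48 0.5757 -0.0269 0.2243
42 0.5749 -0.0459 0.2062
36 0.5742 -0.0628 0.1863
30 0.5736 -0.0776 0.1647
24 0.5731 -0.09 0.1417
18 0.5727 -0.1 0.1175
12 0.5724 -0.1074 0.0923
6 0.5723 -0.1121 0.0666
0 0.5722 -0.1141 0.0405
3 0.5722 -0.1134 0.0536
1.4 0.5722 -0.1139 0.0466
```

>>> move_arm(claw=[1,1,1,1,1], xyz=[[0,-0.01,0.04],[0,-0.01,0.08],[0,-0.01,0.12],[0,-0.01,0.16],[0,-0.01,0.2]], turn=[[0,0,0],[0,0,0],[0,0,0],[0,0,0],[0,0,0]])

```text
time: 11.78
ee_pos: [0.5731, -0.0783, 0.3212]
ee_rot: [-2.265, -2.171, 0.003]
contact_force: [0.8, 0.2, -0.3]
grip_width: 0.705
grip_force: 0.0
```

>>> move_arm(claw=[1,1,1,1,1], xyz=[[0,0,0.035],[0,0.02,0.055],[0,0.055,0.06],[0.003,0.095,0.06],[0.005,0.135,0.06]], turn=[[0,0,0],[0,0,0],[0,0,0],[0,0,0],[0,0,0]])

```text
time: 12.2
ee_pos: [0.579, 0.0572, 0.3804]
ee_rot: [-2.268, -2.171, 0.001]
contact_force: [0.3, 0.5, 0.1]
grip_width: 0.323
grip_force: 0.0
```

>>> move_arm(claw=[1,1,1,1,1], xyz=[[0.002,0.04,0],[0.004,0.08,0],[0.006,0.12,0],[0.006,0.138,0],[0.006,0.138,0]], turn=[[0,0,0],[0,0,0],[0,0,0],[0,0,0],[0,0,0]])

```text
time: 12.62
ee_pos: [0.584, 0.1988, 0.3788]
ee_rot: [-2.258, -2.178, 0.004]
contact_force: [0.0, 0.8, 1.0]
grip_width: 0.02
grip_force: 0.0
```

>>> move_arm(claw=[1,1,1,1,1], xyz=[[0,0,-0.035],[0,0,-0.07],[0,0,-0.098],[0,0,-0.098],[0,-0.015,-0.098]], turn=[[0,0,0],[0,0,0],[0,0,0],[0,0,0],[0,0,0]])

```text
time: 13.03
ee_pos: [0.5838, 0.1799, 0.281]
ee_rot: [-2.262, -2.173, 0.006]
contact_force: [-0.5, -0.4, 1.0]
grip_width: 0.005
grip_force: 0.0
```

>>> move_arm(claw=[1,1,1,1,1], xyz=[[0,-0.015,0],[0,-0.027,0],[-0.001,-0.038,0],[-0.002,-0.05,0],[-0.003,-0.064,0]], turn=[[0,0,0],[0,0,0],[0,0,0],[0,0,0],[0,0,0]])

```text
time: 13.45
ee_pos: [0.5832, 0.1141, 0.2851]
ee_rot: [2.266, 2.172, 0.006]
contact_force: [1.0, 2.4, 0.2]
grip_width: 0.005
grip_force: 1.0
```

>>> move_arm(claw=[1,1,1,1,1], xyz=[[-0.001,-0.026,-0.0035],[-0.002,-0.051,-0.01],[-0.003,-0.076,-0.0185],[-0.004,-0.0995,-0.03],[-0.005,-0.122,-0.0435]], turn=[[0,0,0],[0,0,0],[0,0,0],[0,0,0],[0,0,0]])

```text
time: 13.87
ee_pos: [0.5774, -0.009, 0.2411]
ee_rot: [2.266, 2.172, 0.002]
contact_force: [1.7, 1.7, -0.5]
grip_width: 0.003
grip_force: 0.7
```

>>> move_arm(claw=[1,1,1,1,1], xyz=[[-0.001,-0.0205,-0.016],[-0.0015,-0.0395,-0.034],[-0.002,-0.0565,-0.054],[-0.003,-0.0715,-0.0755],[-0.0035,-0.084,-0.0985]], turn=[[0,0,0],[0,0,0],[0,0,0],[0,0,0],[0,0,0]])

```text
time: 14.28
ee_pos: [0.5734, -0.0934, 0.1418]
ee_rot: [2.267, 2.172, -0.0]
contact_force: [0.3, 0.5, 0.8]
grip_width: 0.008
grip_force: 0.4
```

>>> move_arm(claw=[1,1,1,1,1], xyz=[[0,-0.01,-0.024],[0,-0.0175,-0.049],[0,-0.0215,-0.07],[0,-0.023,-0.085],[0,-0.024,-0.092]], turn=[[0,0,0],[0,0,0],[0,0,0],[0,0,0],[0,0,0]])

```text
time: 14.7
ee_pos: [0.572, -0.1162, 0.0479]
ee_rot: [-2.266, -2.172, 0.004]
contact_force: [-0.7, 0.9, 1.1]
grip_width: 0.001
grip_force: 0.4
```

>>> move_arm(claw=[1,1,1,1], xyz=[[0,0,-0.004],[0,0,-0.007],[0,0,-0.009],[0,0,-0.009]], turn=[[0,0,0],[0,0,0],[0,0,0],[0,0,0]])

```text
time: 15.03
ee_pos: [0.5731, -0.1157, 0.0421]
ee_rot: [2.266, 2.175, -0.002]
contact_force: [-1.4, -1.2, 5.2]
grip_width: 0.004
grip_force: 2.1
```

>>> move_arm(claw=[1,0.5,0,-0.3,-0.3], xyz=[[0,0,0.02],[0,0,0.055],[0,-0.02,0.09],[-0.02,-0.04,0.12],[-0.04,-0.065,0.14]], turn=[[0,0,0],[0,0,0],[0,0,-0.1],[0,0,-0.22],[0,0,-0.34]])

```text
time: 15.45
ee_pos: [0.5356, -0.1806, 0.1852]
ee_rot: [2.599, 1.752, 0.006]
contact_force: [0.5, -0.4, 0.5]
grip_width: 0.222
grip_force: 0.0
```

>>> move_arm(claw=[-0.3,-0.3,-0.3,-0.3,-0.3], xyz=[[-0.02,-0.025,0],[-0.04,-0.05,0],[-0.06,-0.075,0],[-0.08,-0.1,0.01],[-0.1,-0.12,0.02]], turn=[[0,0,-0.12],[0,0,-0.24],[0,0,-0.36],[0,0,-0.48],[0,0,-0.6]])

```text
time: 15.87
ee_pos: [0.4326, -0.3015, 0.2018]
ee_rot: [3.007, 0.902, 0.001]
contact_force: [0.4, -0.4, 0.4]
grip_width: 0.594
grip_force: 0.0
```

>>> move_arm(claw=[-0.3,-0.3,-0.3,-0.3,-0.3], xyz=[[0,-0.01,0],[0,-0.01,0],[0,-0.01,0],[0,-0.01,0],[0,-0.01,0]], turn=[[0,0,-0.12],[0,0,-0.24],[0,0,-0.36],[0,0,-0.48],[0,0,-0.6]])

```text
time: 16.28
ee_pos: [0.4337, -0.3103, 0.202]
ee_rot: [3.14, -0.027, 0.003]
contact_force: [-0.1, 0.2, -0.2]
grip_width: 0.649
grip_force: 0.0
```

>>> move_arm(claw=[-0.3,-0.3], xyz=[[0,0,0],[0,0,0]], turn=[[0,0,0],[0,0,0]])

```text
time: 16.45
ee_pos: [0.4338, -0.31, 0.2016]
ee_rot: [3.14, -0.012, 0.002]
contact_force: [-0.0, -0.3, -0.7]
grip_width: 0.652
grip_force: 0.0
```

```bash
cat > pin.py <<'E'
from h import *
np.set_printoptions(precision=4,suppress=True)
s,p=wrist();save(p,'w5');print(s['time'],s['ee_pos'],s['ee_rot'],s['grip_width'],s['contact_force'],s['qpos'])
for l in('pin','stand','tab_hole','front_rail'):print(l,[(np.round(d['point'],4),round(d['score'],2)) for d in bot.landmark_of(l,p)[:4]])
hsv=cv2.cvtColor(p['color'],cv2.COLOR_RGB2HSV)
m=((hsv[...,1]>170)&(hsv[...,2]>110)&((hsv[...,0]<6)|(hsv[...,0]>174))).astype(np.uint8)
for c in cv2.findContours(m,0,2)[0]:
    if cv2.contourArea(c)>60:
        u=cv2.minEnclosingCircle(c);print('red',u,ray(p,u[0],.068),cv2.contourArea(c))
q=bot.read_camera('side');save(q,'s5')
for l in('tab_hole','front_rail'):print(l,[(np.round(d['point'],4),round(d['score'],2)) for d in bot.landmark_of(l,q)[:4]])
a=cv2.imread('pics/w5.png');b=q['color'][80:320,150:390,::-1];cv2.imwrite('pics/c5.png',cv2.resize(np.hstack([a,cv2.resize(b,(384,384))]),(800,343)))
E
python3 pin.py
```

```text
16.45 [ 0.4338 -0.31    0.2016] [ 3.1401 -0.0123  0.0019] 0.6516497242603098 [-0.0086 -0.3396 -0.73  ] [-0.8301  0.4313  1.6869 -0.0001  1.0214  0.7485]
pin [(array([ 0.4738, -0.3051,  0.0365]), 0.58), (array([ 0.4684, -0.3893,  0.0381]), 0.55), (array([ 0.5424, -0.388 ,  0.0348]), 0.55)]
stand [(array([ 0.4754, -0.3055, -0.0012]), 0.95)]
tab_hole [(array([ 0.5734, -0.1459,  0.0477]), 0.72)]
front_rail [(array([ 0.5735, -0.1099,  0.0522]), 0.65)]
red ((252.0, 152.5), 11.884963989257812) [ 0.4758 -0.3046  0.068 ] 388.0
tab_hole [(array([ 0.5683, -0.1467,  0.0467]), 0.92)]
front_rail [(array([ 0.5709, -0.1128,  0.0468]), 0.63)]
```

View pics/c5.png

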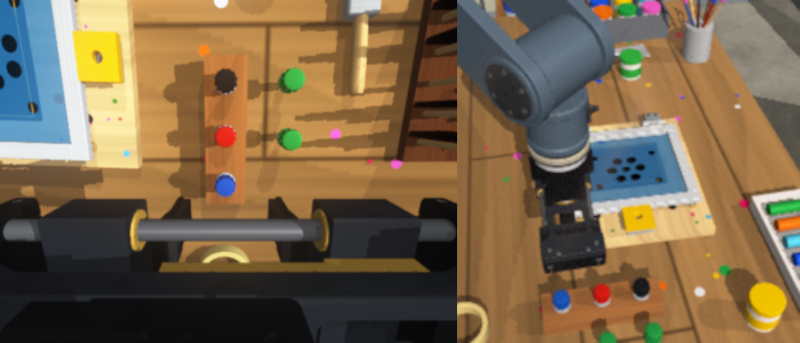

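The frame rests nearly shut: the tab hole is at (98,57) in the wrist view and z ≈ 0.047. The red knob is at (226,136), between black and blue. I'll descend on the red knob and grip it.

>>> move_arm(claw=[-0.3,-0.3,-0.3,-0.3,-0.3], xyz=[[0.02,0.003,0],[0.041,0.0053,-0.02],[0.041,0.0053,-0.05],[0.041,0.0053,-0.08],[0.041,0.0053,-0.1]], turn=[[0,0,0],[0,0,0],[0,0,0],[0,0,0],[0,0,0]])

```text
time: 17.27
ee_pos: [0.4741, -0.3035, 0.0982]
ee_rot: [-3.14, 0.016, 0.003]
contact_force: [0.0, 0.8, -0.2]
grip_width: 0.653
grip_force: 0.0
```

>>> move_arm(claw=[-0.3,-0.3,-0.3,-0.3,-0.3], xyz=[[0,0,-0.02],[0,0,-0.04],[0,0,-0.05],[0,0,-0.055],[0,0,-0.055]], turn=[[0,0,0],[0,0,0],[0,0,0],[0,0,0],[0,0,0]])

```text
time: 17.68
ee_pos: [0.4743, -0.3041, 0.0447]
ee_rot: [-3.14, 0.017, 0.002]
contact_force: [0.1, -0.5, -0.1]
grip_width: 0.652
grip_force: 0.0
```

>>> move_arm(claw=[1,1,1,1,1], xyz=[[0,0,0],[0,0,0],[0,0,0],[0,0,0],[0,0,0]], turn=[[0,0,0],[0,0,0],[0,0,0],[0,0,0],[0,0,0]])

```text
time: 18.1
ee_pos: [0.4749, -0.3048, 0.0463]
ee_rot: [3.141, -0.017, 0.002]
contact_force: [-0.2, -0.2, -0.0]
grip_width: 0.357
grip_force: 0.0
```

>>> move_arm(claw=[1,1,1,1,1], xyz=[[0,0,0],[0,0,0],[0,0,0.01],[0,0,0.03],[0,0,0.055]], turn=[[0,0,0],[0,0,0],[0,0,0],[0,0,0],[0,0,0]])

```text
time: 18.52
ee_pos: [0.4738, -0.3038, 0.1002]
ee_rot: [-3.139, 0.018, 0.004]
contact_force: [0.4, 0.4, -0.3]
grip_width: 0.294
grip_force: 30.0
```

>>> move_arm(claw=[1,1,1,1,1], xyz=[[0,0,0.03],[0,0.005,0.06],[0.01,0.03,0.09],[0.02,0.06,0.1],[0.035,0.09,0.1]], turn=[[0,0,0],[0,0,0],[0,0,0],[0,0,0],[0,0,0]])

```text
time: 18.93
ee_pos: [0.5107, -0.2148, 0.2047]
ee_rot: [3.138, -0.021, 0.008]
contact_force: [0.4, -0.6, -1.7]
grip_width: 0.29
grip_force: 30.0
```

>>> move_arm(claw=[1,1,1,1,1], xyz=[[0.01,0.03,0],[0.0205,0.0615,0],[0.0205,0.0615,0],[0.0205,0.0615,0],[0.0205,0.0615,0]], turn=[[0,0,0],[0,0,0],[0,0,0],[0,0,0],[0,0,0]])

```text
time: 19.35
ee_pos: [0.5299, -0.153, 0.2008]
ee_rot: [3.141, -0.016, -0.0]
contact_force: [-0.6, 0.3, -0.7]
grip_width: 0.291
grip_force: 30.0
```

Run:
```python
from h import *
np.set_printoptions(precision=4,suppress=True)
s,p=wrist();save(p,'w6');print(s['time'],s['ee_pos'],s['ee_rot'],s['grip_width'],s['grip_force'])
hsv=cv2.cvtColor(p['color'],cv2.COLOR_RGB2HSV)
y=((hsv[...,1]>190)&(hsv[...,0]>18)&(hsv[...,0]<32)&(hsv[...,2]>150)).astype(np.uint8);y[240:]=0
c=max(cv2.findContours(y,0,2)[0],key=cv2.contourArea)
W=np.array([ray(p,x,.047)[:2] for x in c[:,0]],np.float32)*1000;print('tab',cv2.minAreaRect(W),cv2.boundingRect(c))
f=np.zeros_like(y);cv2.drawContours(f,[c],-1,1,-1)
h=(f&(1-y));h=cv2.erode(f,np.ones((9,9)))&h
for k in cv2.findContours(h,0,2)[0]:
    if cv2.contourArea(k)>20:
        m=cv2.moments(k);u=(m['m10']/m['m00'],m['m01']/m['m00']);print('hole',cv2.contourArea(k),u,ray(p,u,.047),cv2.boundingRect(k))
for l in('tab_hole','pin'):print(l,[(np.round(d['point'],4),round(d['score'],2)) for d in bot.landmark_of(l,p)[:4]])
q=bot.read_camera('side')
a=cv2.imread('pics/w6.png');b=q['color'][130:290,180:340,::-1];cv2.imwrite('pics/c6.png',cv2.resize(np.hstack([a,cv2.resize(b,(384,384))]),(800,343)))
```

```text
19.35 [ 0.5299 -0.153   0.2008] [ 3.1411 -0.0163 -0.0003] 0.2906934395449634 29.99977841041982
tab ((571.1461181640625, -149.12899780273438), (48.19866180419922, 53.85422897338867), 88.04612731933594) (233, 128, 42, 47)
hole 88.5 (252.92843691148772, 151.15630885122408) [ 0.5713 -0.1484  0.047 ] (248, 146, 11, 11)
tab_hole [(array([ 0.5724, -0.1485,  0.0467]), 0.63)]
pin [(array([ 0.5426, -0.3885,  0.0372]), 0.88), (array([ 0.4683, -0.3878,  0.0378]), 0.6), (array([ 0.5298, -0.1551,  0.1916]), 0.58)]
```

View pics/c6.png

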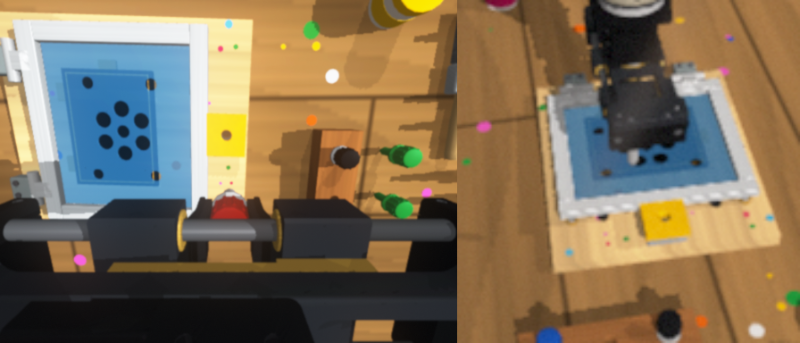

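The pin is held (red knob between the fingers at (230,205)). The tab hole at (226,135) measures (0.571,-0.148), which matches the jig model. I'll align and lower.

>>> move_arm(claw=[1,1,1,1,1], xyz=[[0.02,0.002,-0.01],[0.041,0.0046,-0.04],[0.041,0.0046,-0.07],[0.041,0.0046,-0.095],[0.041,0.0046,-0.103]], turn=[[0,0,0],[0,0,0],[0,0,0],[0,0,0],[0,0,0]])

```text
time: 19.97
ee_pos: [0.5685, -0.1482, 0.0936]
ee_rot: [-3.138, 0.02, 0.011]
contact_force: [-1.6, 0.2, -1.1]
grip_width: 0.288
grip_force: 30.0
```

>>> move_arm(claw=[1,1,1,1,1], xyz=[[0,0,0],[0,0,-0.004],[0,0,-0.008],[0,0,-0.011],[0,0,-0.013]], turn=[[0,0,0],[0,0,0],[0,0,0],[0,0,0],[0,0,0]])

```text
time: 20.38
ee_pos: [0.5717, -0.1488, 0.0855]
ee_rot: [3.141, -0.018, 0.003]
contact_force: [-0.4, 0.3, -1.1]
grip_width: 0.29
grip_force: 30.0
```

>>> move_arm(claw=[1,1,1,1,1], xyz=[[0,0,-0.003],[0,0,-0.006],[0,0,-0.009],[0,0,-0.012],[0,0,-0.014]], turn=[[0,0,0],[0,0,0],[0,0,0],[0,0,0],[0,0,0]])

```text
time: 20.8
ee_pos: [0.571, -0.1483, 0.0702]
ee_rot: [-3.141, 0.017, 0.001]
contact_force: [0.6, 0.3, -0.8]
grip_width: 0.293
grip_force: 30.0
```

>>> move_arm(claw=[1,1,1,1,1], xyz=[[0,0,-0.003],[0,0,-0.006],[0,0,-0.008],[0,0,-0.01],[0,0,-0.01]], turn=[[0,0,0],[0,0,0],[0,0,0],[0,0,0],[0,0,0]])

```text
time: 21.22
ee_pos: [0.5708, -0.1482, 0.0601]
ee_rot: [-3.141, 0.018, 0.001]
contact_force: [-0.3, -0.1, -0.5]
grip_width: 0.295
grip_force: 30.0
```

>>> move_arm(claw=[1,1,1,1,1], xyz=[[0,0,-0.003],[0,0,-0.006],[0,0,-0.009],[0,0,-0.011],[0,0,-0.012]], turn=[[0,0,0],[0,0,0],[0,0,0],[0,0,0],[0,0,0]])

```text
time: 21.63
ee_pos: [0.5715, -0.1487, 0.0492]
ee_rot: [3.141, -0.017, 0.001]
contact_force: [-1.7, -0.4, 8.1]
grip_width: 0.287
grip_force: 30.0
```

>>> move_arm(claw=[1,1,1,1], xyz=[[0,0,-0.001],[0,0,-0.002],[0,0,-0.003],[0,0,-0.003]], turn=[[0,0,0],[0,0,0],[0,0,0],[0,0,0]])

```text
time: 21.97
ee_pos: [0.5716, -0.1488, 0.0483]
ee_rot: [3.14, -0.017, 0.002]
contact_force: [-4.6, 0.4, 18.1]
grip_width: 0.289
grip_force: 30.0
```

>>> move_arm(claw=[1,1,1,1], xyz=[[0,0,-0.0005],[0,0,-0.0005],[0,0,-0.0005],[0,0,-0.0005]], turn=[[0,0,0],[0,0,0],[0,0,0],[0,0,0]])

```text
time: 22.3
ee_pos: [0.5715, -0.1488, 0.0483]
ee_rot: [3.14, -0.017, 0.003]
contact_force: [-4.9, -0.3, 19.6]
grip_width: 0.288
grip_force: 30.0
```

Run:
```python
from h import *
np.set_printoptions(precision=4,suppress=True)
s,p=wrist();q=bot.read_camera('side');print(s['ee_pos'],s['contact_force'],s['grip_force'])
for P in(p,q):
  for l in('tab_hole','front_rail','pin','panel'):print(l,[(np.round(d['point'],4),round(d['score'],2)) for d in bot.landmark_of(l,P)[:4]])
save(p,'w7');a=cv2.imread('pics/w7.png');b=q['color'][150:290,200:340,::-1];cv2.imwrite('pics/c7.png',cv2.resize(np.hstack([a,cv2.resize(b,(384,384))]),(800,343)))
```

```text
[ 0.5715 -0.1488  0.0483] [-4.9176 -0.2677 19.5724] 30.000589401461184
tab_hole []
front_rail [(array([ 0.574 , -0.1087,  0.0435]), 0.85)]
pin [(array([ 0.5722, -0.1503,  0.0385]), 0.96)]
panel [(array([0.5796, 0.012 , 0.0159]), 0.73)]
tab_hole [(array([ 0.5708, -0.1475,  0.0375]), 0.57)]
front_rail [(array([ 0.5722, -0.1141,  0.0404]), 0.78)]
pin [(array([ 0.5424, -0.3891,  0.0358]), 0.68), (array([0.5769, 0.0109, 0.0157]), 0.59), (array([ 0.4675, -0.3902,  0.04  ]), 0.5)]
panel [(array([0.5771, 0.0118, 0.0162]), 0.54)]
```

View pics/c7.png

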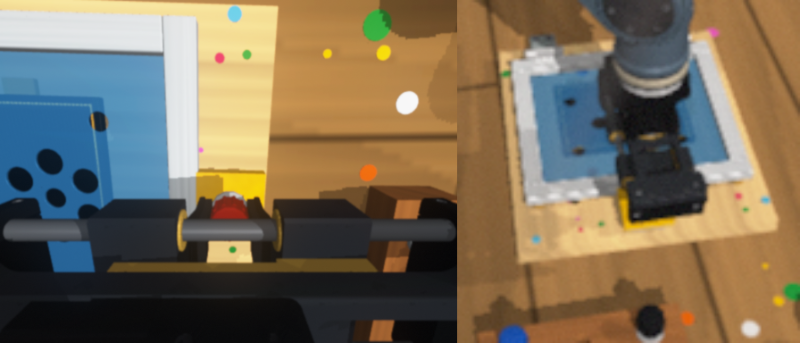

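The collar sits on the tab at z ≈ 0.04, the rail is at 0.040 (shut height 0.0405), and I'm pressing with 20 N on a firm grip. Handing in.

```bash
python3 -c "
from workcell import bot
print(bot.close_job())"
```

```text
the job is handed in; nothing more can be done
None
```

I handed the job in at about 22 s: panel snug on all three stops, frame shut over it, and the red pin through the tab into the hole below, its knob still gripped and pressed at about 20 N; no verdict came back.

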